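Lock the lamp head into its inspection stand

TASK

Fit the loose lamp head to the inspection stand: offer its boss up into the socket under the stand's arm, feel for the slots, and twist it home until the lugs are locked tight and it hangs there level by itself when you let go. Work gently, without forcing head or socket, and leave everything else on the bench as it is.

Things in the scene. Friction and masses are not known exactly. Their poses are not given: they have to be found in the camera images.
- head_grip (a point): Grip point of the loose lamp head, half-way up its bar, 110 mm from the boss axis, 15 mm above the underside. The head lies light face down: a black straight bar 40 mm wide, 30 high, running from a round end (66 mm diameter, 30 high, under the boss) to 190 mm from the boss axis. +x: along the bar to the boss; z up. 0.22 to 0.35 kg, centre of mass about 65 mm from the boss axis.
- head_boss (a point): Foot of the head's boss, on its axis, level with the head's top face (30 mm above the underside). Boss: aluminium, 40 mm diameter, 24 mm tall, top edge chamfered 3 mm. Three lugs (round steel pins 6 mm thick, tips at 27.5 mm radius, centres 14 mm above this point) stand out 120 degrees apart, one along the bar. Axes as head_grip: the bar runs along -x.
- mouth (a point): Centre of the socket's open underside (black, round, 70 mm diameter, 31 tall, opening straight down) under the arm's free end. Bore 43 mm. Its lip, flat below, has three slots 10 to 11 mm wide, 120 degrees apart, that pass the lugs. With the lugs resting under the lip, head_boss is 17 mm below this point. The slots cannot be seen: press up with 2 to 5 N and turn anticlockwise until the head rises.
- felt (a point): On the socket axis, 5 mm below the mouth: head_boss comes here when the lugs are through the slots and the boss meets a sprung contact plate (3 N at first touch, then 5 N per mm). Where the slots are: the bar's direction from the axis, anticlockwise from above from the stand's +x (180 degrees is away from the column), is then somewhere from 115 to 149 degrees.
- locked (a point): On the socket axis, 2 mm below the mouth: head_boss is here when locked. From the slots, turn the bar anticlockwise seen from above: over the first 50 degrees the lugs climb ramps that draw the head up 3 mm against the contact plate; then a level seat; at about 60 to 70 degrees a hard stop. Friction holds it there. Less than 10 N at the grip turns it; leaning harder on the stop forces the lugs.
- stand: Inspection-light stand, fixed. Origin on the bench board (10 mm thick), plumb under the socket; the mouth is 215 mm above it. An arm (30 mm square bar, underside 31 mm above the mouth) runs from the socket along the stand's +x to a 40 mm square column 250 mm away, 400 mm tall. z up.
Things that resemble listed ones, but are neither listed nor needed, are in the scene too. Of the things shaped like the part that bears head_grip, the black one is meant.

How it is judged:
By the outcome, as a careful person would: the job done as asked, in the order asked, and still so for the second after the job is handed in, with the robot touching nothing.
It also fails if it takes over 72 s, if anything falls off the work surface, if the arm or the gripper's body presses on something with over 40 N, if the wrist force passes 120 N, or if a joint passes its speed limit or range.

ROBOT

A 7-joint arm with a two-finger parallel gripper is mounted at the origin on the work surface. World frame = base frame: x ahead of the robot, y to its left, z up, the work surface at z = 0. Lengths are in m, angles in rad, forces in N, time in s.
With the tool pointing down it reaches from about 0.425 to 0.925 m from the base axis. Payload 6.8 kg.
Tool frame: the origin (TCP) lies between the finger pads; the fingertips stand 22 mm ahead of it and the grasp point (between the pads) lies 3 mm ahead of it; z points along the fingers, y is the direction in which the jaws open and shut (so a half turn about z gives the same grasp; the last joint's range is limited). The gripper opens to 85 mm and grips with 20 to 120 N. Pads are 22 mm wide; open, the fingers measure 114 mm over their backs; the gripper's body (76 mm by 85 mm) begins 54 mm behind the grasp point. The pads swing forward as they close: fully open they stand 13 mm farther back than shut.
Start: joints at [-1.339, 0.477, 0.022, 1.555, -0.011, 1.109, -0.083], TCP at [0.225, 0.636, 0.253] pointing down, gripper open.
Joint ranges: [-2.96, 2.96], [-0.34, 2.1], [-1.41, 1.46], [0.24, 2.44], [-1.37, 4.51], [0.17, 1.92], [-2.96, 2.96]. Speed limits (rad/s): [2.39, 2.39, 3.14, 3.14, 3.14, 3.14, 3.14].

INTERFACE

Orientations are given as a unit quaternion [w, x, y, z].
In Python, from station import bot gives the robot as it stands. The module is installed in compiled form; this text tells all that it offers.
- The arm moves only by the tool drive_tool, never from a script. Its argument "series" is one flat list of numbers, 7 for each row, row after row: the opening, from -1 (shut) to 1 (fully open), then the shift along the tool's x, y, z in mm, then the turn, a rotation vector about the tool's x, y, z in rad. In form: [jaw, x, y, z, wx, wy, wz, jaw, x, y, z, wx, wy, wz, ...]. A call has 1 to 12 rows; each row shifts and turns the commanded pose from where the row before left it, along the tool's axes as they then stand; what a row does not reach is not made up. A row lasts 1/8 s, in which the tool goes at most 62.5 mm and 10.7 degrees, less where a joint would pass 70% of its speed; a pose out of reach is approached as far as the arm can. A call with a gripper value outside its range is refused whole. The fingers move at their own pace and stop on an object; "force" is the grip in N (left out, the last holds). Time passes only in rows, so rows that do not move let the fingers close. It gives the time, the measured TCP pose, the force and the opening at its end, in the units of the state.
- bot.get_obs(): the state, without advancing time (a new reading comes with each control period).
- bot.read_camera(name): name is "scene" or "top" or "wrist"; returns a dict with "pixels" (480x640x3 uint8, blue, green, red), "camera_matrix" (3x3 intrinsics, pixels), "rvec" (rotation vector, rad) and "tvec" (3), from world to camera coordinates, as OpenCV has them. Camera axes: x right, y down, z forward; pixel columns grow to the right and rows downward; lengths in m; the calibration is good to about 2 mm. A picture is of the moment at which its call begins. There is no depth.
- bot.hand_in(): hands the job in, once; it reports no verdict.
The state is a dict: "t": time; "q": joint angles; "joint_vel": joint speeds; "joint_torque": joint torques, N m; "eef_pos": TCP position; "tool_rot": TCP orientation; "contact_force": force on the tool from outside, world axes, zero at the start; "torque": the same for the moment, N m; "gripper_width": opening from 0.0 (shut) to 1.0 (fully open).
Only numpy, scipy, OpenCV 4.12 (cv2) and the standard library are available. Lean on these libraries where they do the work, as an engineer would, in place of code of your own. Each camera call takes 0.05 s, during which the arm holds its last target. There are 200 camera calls.

## Working session

There is one attempt and no reset: what is moved stays moved. The work goes in short steps, Python scripts to look and compute and a tool call to move; the robot and the scene stay as the last step left them, time stands still between calls to the robot, and variables do not carry over. Pictures are saved under pics/ and viewed, about 8 in all and at most 12, crops included, and the job is handed in when it is done.

Besides the shell and the picture viewer there is one more tool, called after "Request:" as name(argument=value, ...) on one line, values as JSON. drive_tool: Moves the arm, as the interface text tells. Its arguments: {"type":"object","properties":{"series":{"type":"array"},"force":{"type":"number"}},"required":["series"]}

```bash
mkdir -p pics
cat > h.py <<'E'
import numpy as np,cv2,pickle
from station import bot
from scipy.spatial.transform import Rotation as R
def snap(n,f):
    c=bot.read_camera(n); cv2.imwrite('pics/'+f+'.png',c['pixels']); pickle.dump(c,open('pics/'+f+'.pkl','wb')); return c
def load(f): return pickle.load(open('pics/'+f+'.pkl','rb'))
def ray(c,u,v):
    K,r,t=c['camera_matrix'],cv2.Rodrigues(np.array(c['rvec'],float))[0],np.array(c['tvec'],float).ravel()
    d=r.T@np.linalg.inv(K)@[u,v,1.]; return -r.T@t,d
def onz(c,u,v,z):
    o,d=ray(c,u,v); return o+d*(z-o[2])/d[2]
def proj(c,P):
    return cv2.projectPoints(np.array(P,float).reshape(-1,1,3),np.array(c['rvec'],float),np.array(c['tvec'],float),np.array(c['camera_matrix'],float),None)[0].reshape(-1,2)
def crop(f,x,y,w,h,s,o):
    im=cv2.imread('pics/'+f+'.png')[y:y+h,x:x+w]; cv2.imwrite('pics/'+o+'.png',cv2.resize(im,None,fx=s,fy=s,interpolation=cv2.INTER_CUBIC))
E
python3 - <<'E'
from h import *
np.set_printoptions(precision=4,suppress=True)
for n in('scene','top','wrist'):
    c=snap(n,n+'0'); print(n,ray(c,320,240),c['camera_matrix'][0,0])
print(bot.get_obs())
E
```

```text
scene (array([0.9362, 0.7584, 0.6985]), array([-0.486 , -0.7027, -0.5197])) 563.0272411175317
top (array([0.1396, 0.0237, 1.536 ]), array([ 0.216 , -0.0071, -0.9764])) 596.3400673394044
wrist (array([0.1572, 0.6603, 0.3721]), array([ 0.2514, -0.0974, -0.9631])) 371.2379536300021
{'t': 0.15, 'q': array([-1.3391,  0.4776,  0.0224,  1.5562, -0.0115,  1.1093, -0.0831]), 'joint_vel': array([-0.0013, -0.0019, -0.0018, -0.0048,  0.001 ,  0.0012,  0.0018]), 'joint_torque': array([  0.0019, -59.6921,   1.6099, -28.1491,   0.0127,   0.0065,
        -0.    ]), 'eef_pos': array([0.2248, 0.636 , 0.2526]), 'tool_rot': array([-0.0001,  0.1691,  0.9856, -0.0007]), 'contact_force': array([ 0.2312, -0.8017, -0.4202]), 'torque': array([-0.0443,  0.0241,  0.0163]), 'gripper_width': 1.0004184535745544}
```

View images.

View pics/scene0.png

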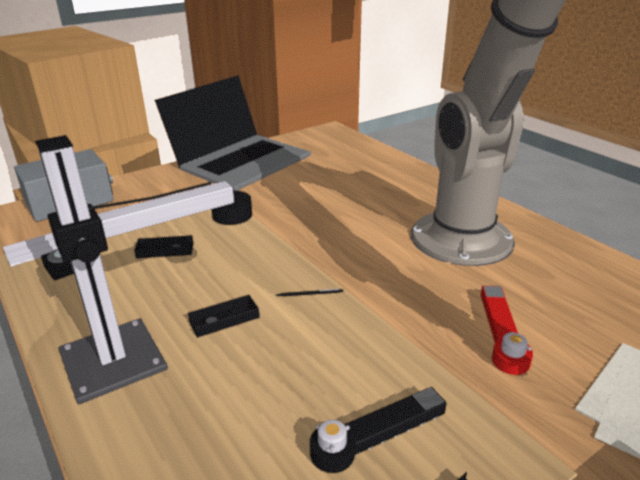

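View pics/top0.png

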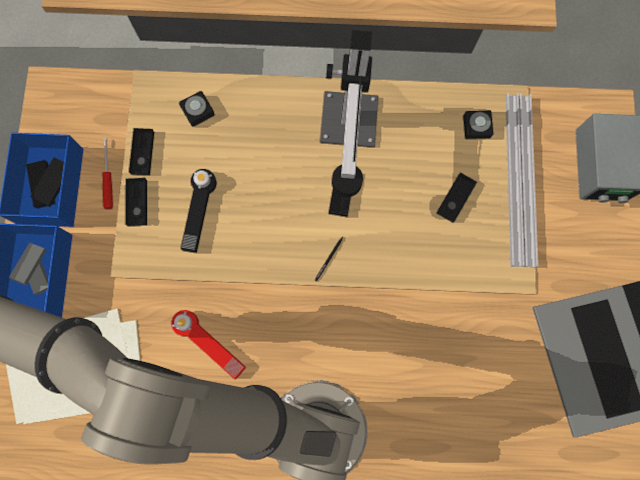

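Run:
```python
from h import *
crop('top0',150,150,100,120,5,'a');crop('top0',300,30,100,190,3,'b');crop('scene0',190,170,80,70,5,'d')
a,b,d=[cv2.imread(f'pics/{k}.png') for k in'abd']
im=np.zeros((600,800,3),np.uint8); im[:600,:500]=a; im[:570,500:800]=b
cv2.imwrite('pics/v3.png',im)
crop('scene0',0,120,260,110,3,'v4')
crop('scene0',290,370,170,110,4,'v5')
print(proj(load('scene0'),[[.65,-.04,.225],[.65,-.04,.01]]),proj(load('top0'),[[.65,-.04,.225],[.65,.23,.064],[.65,.23,.04],[.54,.23,.04]]))
```

```text
[[189.72336923 228.6544156 ]
 [204.65168614 327.47197112]] [[346.80556031 148.59764903]
 [239.09740472 167.12681648]
 [240.16358679 170.1795277 ]
 [237.36600599 210.49843972]]
```

View pics/v3.png

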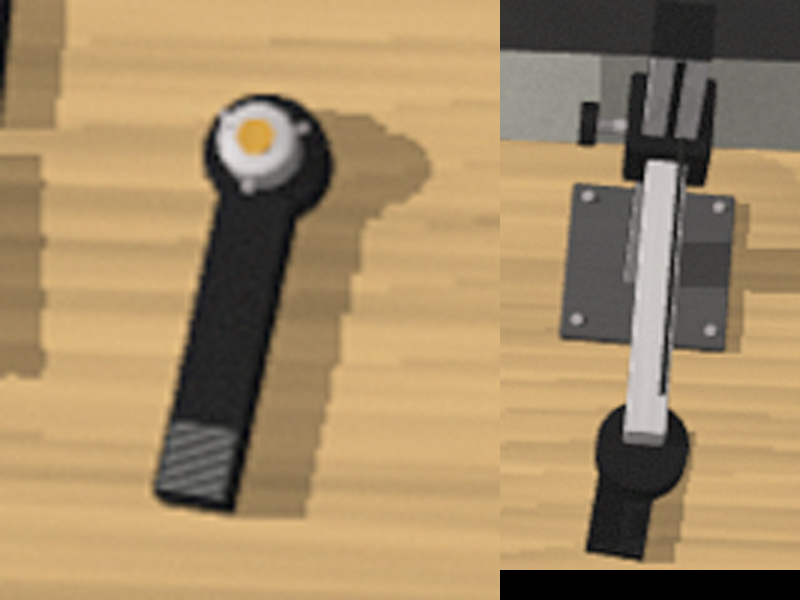

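View pics/v4.png

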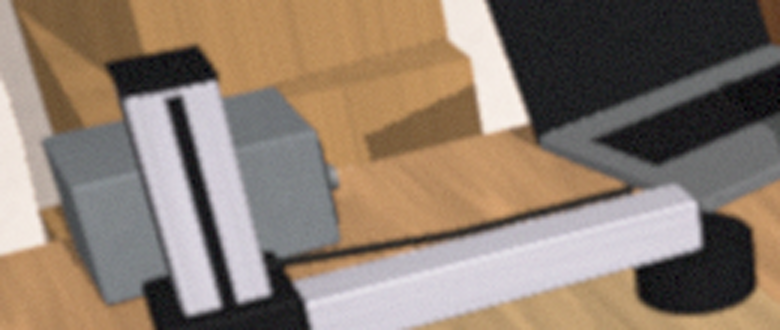

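```bash
cat > fit.py <<'E'
from h import *
from scipy.optimize import minimize,least_squares
np.set_printoptions(precision=4,suppress=True)
th=np.linspace(0,2*np.pi,60); ci=np.c_[np.cos(th),np.sin(th)]
def cyl(x,y,r,z0,z1): return np.r_[np.c_[ci*r+[x,y],0*th+z0],np.c_[ci*r+[x,y],0*th+z1]]
def sil(c,p,S=4,z=0.01):
    x,y,a=p; m=np.zeros((480*S,640*S),np.uint8); u=np.array([np.cos(a),np.sin(a)]); n=np.array([-u[1],u[0]])
    bar=[[*(np.array([x,y])+u*l+n*w),z+h] for l in(0,.19) for w in(-.02,.02) for h in(0,.03)]
    for P in(cyl(x,y,.033,z,z+.03),cyl(x,y,.02,z+.03,z+.054),bar):
        cv2.fillConvexPoly(m,cv2.convexHull(np.round(proj(c,P)*S+S/2-.5).astype(np.int32)),255)
    return cv2.resize(m,(640,480),interpolation=cv2.INTER_AREA)/255.
if __name__=='__main__':
    T,Sc=load('top0'),load('scene0')
    def mask(c,x0,y0,x1,y1):
        h=cv2.cvtColor(c['pixels'],cv2.COLOR_BGR2HSV); d=((h[...,2]<75)|(h[...,1]<60)).astype(np.uint8); m=np.zeros_like(d); m[y0:y1,x0:x1]=d[y0:y1,x0:x1]
        n,l,s,_=cv2.connectedComponentsWithStats(m); k=1+np.argmax(s[1:,4]); m=(l==k).astype(np.uint8)
        ct=cv2.findContours(m,0,1)[0]; o=np.zeros_like(m); cv2.drawContours(o,ct,-1,1,-1); return o.astype(float)
    mt,ms=mask(T,165,155,240,260),mask(Sc,290,370,455,475)
    p0=np.r_[onz(T,201.2,177.4,.064)[:2],np.radians(170)]
    for nm,f in(('top',lambda p:np.sum((sil(T,p)-mt)**2)),('scene',lambda p:np.sum((sil(Sc,p)-ms)**2)),('both',lambda p:np.sum((sil(T,p)-mt)**2)+np.sum((sil(Sc,p)-ms)**2))):
        r=minimize(f,p0,method='Nelder-Mead',options=dict(initial_simplex=p0+np.array([[0,0,0],[.01,0,0],[0,.01,0],[0,0,.1]]),xatol=1e-4,fatol=.5)); print(nm,p0,r.x,np.degrees(r.x[2]),r.fun)
    def res(p,w):
        C=cyl(p[0],p[1],.035,.225,.256); a=proj(Sc,C); b=proj(T,C)
        return np.r_[np.array([a[:,0].min()-212.3,a[:,0].max()-251.7,a[:,1].max()-224])*w[0],np.array([b[:,0].min()-332.3,b[:,0].max()-362.7,b[:,1].max()-196.7])*w[1]]
    for w in((1,0),(0,1),(1,1)):
        r=least_squares(res,[.65,-.04],args=(w,),diff_step=1e-3); print('socket',r.x,r.fun)
    a,b=onz(T,348.7,175,.286),onz(T,354.7,84.3,.286); d=b-a; print('arm',a,b,np.degrees(np.arctan2(d[1],d[0])))
    h=[onz(T,300+(u-500)/3,30+v/3,.018) for u,v in((588,197),(719,207),(576,320),(711,330))]
    for d in(h[0]-h[2],h[1]-h[3]): print(np.degrees(np.arctan2(d[1],d[0])))
    for d in(h[0]-h[1],h[2]-h[3]): print(np.degrees(np.arctan2(d[1],d[0]))-90)
    print('plate',np.mean(h,0))
E
python3 fit.py
```

```text
top [0.618  0.3259 2.9671] [0.6215 0.3283 3.0278] 173.4779444659931 157.09285659361782
scene [0.618  0.3259 2.9671] [0.6198 0.3251 3.0218] 173.1357139313562 514.2526259131103
both [0.618  0.3259 2.9671] [0.6192 0.326  3.0151] 172.75329993587266 691.8173933102653
socket [ 0.5668 -0.0432] [-1.3471  1.3801 -0.172  -0.      0.      0.    ]
socket [ 0.5685 -0.0426] [-0.      0.      0.     -0.5929  0.5799 -0.0068]
socket [ 0.5674 -0.0425] [-1.5096  1.2538  0.0865 -0.6221  0.5555  0.4523]
arm [ 0.565  -0.0429  0.286 ] [ 0.7819 -0.0506  0.286 ] -2.0181799377711487
-3.1768031675322725
-2.34733472316218
-2.2664022696228443
-2.082285614039023
plate [ 0.8202 -0.0549  0.018 ]
```

Request:
drive_tool(series=[1, -41, -20.5, 9, 0, 0, 0, 1, -41, -20.5, 9, 0, 0, 0, 1, -41, -20.5, 9, 0, 0, 0, 1, -41, -20.5, 9, 0, 0, 0, 1, -41, -20.5, 9, 0, 0, 0, 1, -41, -20.5, 9, 0, 0, 0, 1, -41, -20.5, 9, 0, 0, 0, 1, -41, -20.5, 9, 0, 0, 0, 1, -41, -20.5, 9, 0, 0, 0, 1, 0, 0, 0, 0, 0, -0.111, 1, 0, 0, 0, 0, 0, -0.111, 1, 0, 0, 0, 0, 0, 0], force=60)

```text
t: 1.65
eef_pos: [0.5113, 0.3393, 0.1721]
tool_rot: [-0.0, 0.059, 0.998, -0.0]
contact_force: [0.6, 0.6, -0.8]
gripper_width: 0.998
```

Run:
```python
from fit import *
W=snap('wrist','w1'); T=snap('top','t1')
im=W['pixels'].copy()
m=(sil(W,[.620,.3265,np.radians(173.2)])>.5).astype(np.uint8)
cv2.drawContours(im,cv2.findContours(m,0,1)[0],-1,(0,255,0),1)
top=proj(W,np.c_[ci*.017+[.62,.3265],0*th+.064]).astype(int); cv2.polylines(im,[top],True,(0,0,255),1)
cv2.imwrite('pics/v6.png',im)
```

```text
(no output)
```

View pics/v6.png

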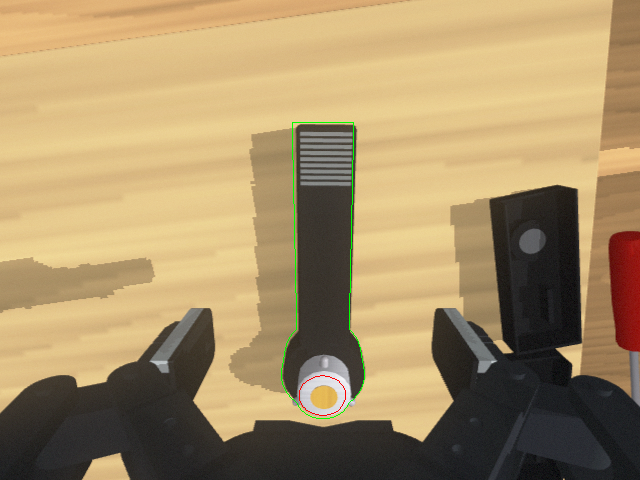

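Request:
drive_tool(series=[1, 0, 1.7, 30, 0, 0, 0.009, 1, 0, 0, 40, 0, 0, 0, 1, 0, 0, 40, 0, 0, 0, 1, 0, 0, 20, 0, 0, 0, 1, 0, 0, 7, 0, 0, 0, 0.3, 0, 0, 0, 0, 0, 0, 0, 0, 0, 0, 0, 0, 0, -0.5, 0, 0, 0, 0, 0, 0, -1, 0, 0, 0, 0, 0, 0, -1, 0, 0, 0, 0, 0, 0, -1, 0, 0, 0, 0, 0, 0, -1, 0, 0, 0, 0, 0, 0], force=60)

```text
t: 3.25
eef_pos: [0.5124, 0.3417, 0.0368]
tool_rot: [0.001, 0.064, 0.998, 0.001]
contact_force: [-1.0, -0.3, 6.1]
gripper_width: 0.453
```

Request:
drive_tool(series=[-1, 0, 0, -5, 0, 0, 0, -1, 0, 0, -15, 0, 0, 0, -1, 0, 0, -30, 0, 0, 0, -1, 0, 0, -40, 0, 0, 0, -1, 0, 0, 0, 0, 0, 0, -1, 0, 0, 0, 0, 0, 0])

```text
t: 4.0
eef_pos: [0.5109, 0.3408, 0.1249]
tool_rot: [-0.0, 0.063, 0.998, -0.0]
contact_force: [-0.7, -1.9, -4.1]
gripper_width: 0.461
```

Run:
```python
from fit import *
o=bot.get_obs(); print(o)
W=snap('wrist','w2'); snap('scene','s2')
p=o['eef_pos']; r=R.from_quat(o['tool_rot'],scalar_first=True); x=r.as_matrix()[:,0]; print(r.as_matrix())
im=W['pixels'].copy()
a=np.arctan2(x[1],x[0]); b=p[:2]-.110*x[:2]/np.linalg.norm(x[:2]); print(b,np.degrees(a))
z=p[2]-.0268
m=(sil(W,[*b,a],z=z)>.5).astype(np.uint8)
cv2.drawContours(im,cv2.findContours(m,0,1)[0],-1,(0,255,0),1)
cv2.polylines(im,[proj(W,np.c_[ci*.020+b,0*th+z+.054]).astype(int)],True,(0,0,255),1)
S=load('s2'); cs=S['pixels'].copy(); m=(sil(S,[*b,a],z=z)>.5).astype(np.uint8)
cv2.drawContours(cs,cv2.findContours(m,0,1)[0],-1,(0,255,0),1)
uv=proj(S,[*b,z])[0].astype(int); print(uv)
x0,y0=min(max(uv[0]-100,0),420),min(max(uv[1]-120,0),280)
q=cv2.resize(cs[y0:y0+200,x0:x0+220],None,fx=2,fy=2)
v=np.zeros((600,800,3),np.uint8); v[:480,:360]=im[0:480,150:510]; v[:400,360:800]=q; cv2.imwrite('pics/v7.png',v); print(x0,y0)
```

```text
{'t': 4.0, 'q': array([-0.7291,  0.522 ,  0.0525,  1.8157, -0.0365,  0.8058,  0.7858]), 'joint_vel': array([-0.0001,  0.0239, -0.0027,  0.0141,  0.0006, -0.0006, -0.0003]), 'joint_torque': array([  0.0567, -60.6759,   2.4707, -24.9028,   0.1015,  -0.1767,
         0.0019]), 'eef_pos': array([0.5109, 0.3408, 0.1249]), 'tool_rot': array([-0.0004,  0.0633,  0.998 , -0.0003]), 'contact_force': array([-0.6881, -1.8613, -4.0655]), 'torque': array([ 0.0317,  0.1533, -0.0571]), 'gripper_width': 0.4609839160589533}
[[-0.992   0.1264 -0.0009]
 [ 0.1264  0.992  -0.0005]
 [ 0.0008 -0.0006 -1.    ]]
[0.6201 0.3269] 172.7391497135087
[332 411]
232 280
```

View pics/v7.png

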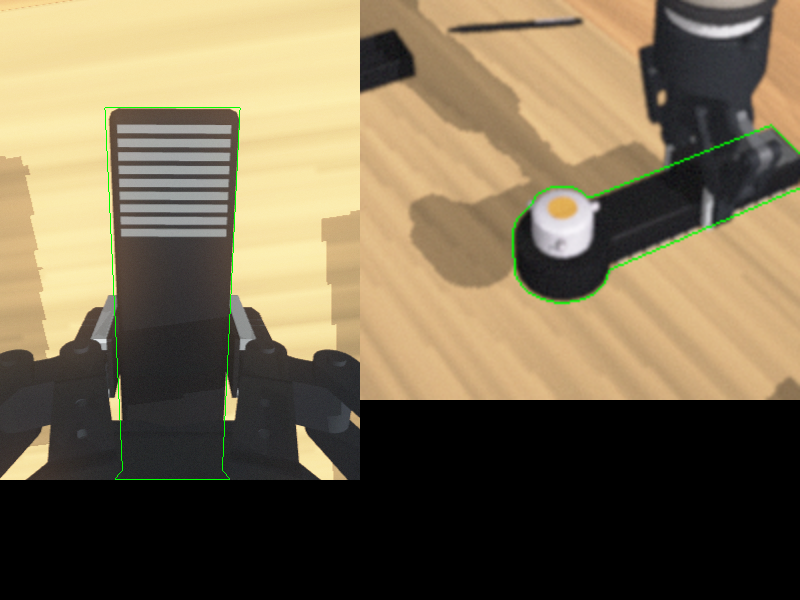

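Request:
drive_tool(series=[-1, 0, 0, 0, 0, 0, 0.1673, -1, 0, 0, 0, 0, 0, 0.1673, -1, 0, 0, 0, 0, 0, 0.1673, -1, 0, 0, 0, 0, 0, 0.1673, -1, 0, 0, 0, 0, 0, 0.1673, -1, 0, 0, 0, 0, 0, 0.1673, -1, 0, 0, 0, 0, 0, 0.1673, -1, -40, -9.6, -11, 0, 0, 0, -1, -55, -9.6, -11, 0, 0, 0, -1, -55, -9.6, -11, 0, 0, 0, -1, -55, -9.6, -11, 0, 0, 0, -1, -40, -9.6, -11, 0, 0, 0])

```text
t: 5.6
eef_pos: [0.5308, 0.0892, 0.1796]
tool_rot: [-0.0, 0.605, 0.796, -0.001]
contact_force: [0.3, -0.4, -3.2]
gripper_width: 0.458
```

Request:
drive_tool(series=[-1, -29, 0, 0, 0, 0, 0, -1, 0, 0, 0, 0, 0, 0, -1, 0, 0, 0, 0, 0, 0])

```text
t: 5.98
eef_pos: [0.5385, 0.0651, 0.1794]
tool_rot: [-0.001, 0.604, 0.797, -0.001]
contact_force: [-0.1, 0.6, -3.2]
gripper_width: 0.458
```

```bash
cat > st.py <<'E'
from fit import *
o=bot.get_obs(); p=o['eef_pos']; r=R.from_quat(o['tool_rot'],scalar_first=True).as_matrix(); x=r[:,0]
a=np.arctan2(x[1],x[0]); b=p-.110*x+np.array([0,0,.003]); z=p[2]-.0268
print('t',o['t'],'tcp',p,'F',o['contact_force'],'M',o['torque'],'w',o['gripper_width']); print('boss',b,'bar stand deg',np.degrees(a)%360+2.4,'tilt',r[2,:2],'q',o['q'])
E
python3 - <<'E'
from st import *
S=snap('scene','s3'); T=snap('top','t3')
def pan(c,uv,w,h,s):
    im=c['pixels'].copy()
    m=(sil(c,[*b[:2],a],z=z)>.5).astype(np.uint8); cv2.drawContours(im,cv2.findContours(m,0,1)[0],-1,(0,255,0),1)
    k=cyl(.568,-.0427,.035,.225,.256); cv2.polylines(im,[cv2.convexHull(proj(c,k).astype(np.float32)).round().astype(int)],True,(0,0,255),1)
    u,v=int(uv[0]-w//2),int(uv[1]-h//2); u,v=max(u,0),max(v,0); return cv2.resize(im[v:v+h,u:u+w],None,fx=s,fy=s)
A=pan(S,proj(S,[.568,-.0427,.22])[0],130,150,4); B=pan(T,proj(T,[.568,-.0427,.22])[0],70,150,4)
cv2.imwrite('pics/v8.png',np.hstack([A,B]))
E
```

```text
t 5.975 tcp [0.5385 0.0651 0.1794] F [-0.1225  0.6379 -3.1607] M [ 0.1949 -0.0153  0.0345] w 0.4582797577338961
boss [ 0.5682 -0.0408  0.1823] bar stand deg 108.06641177533021 tilt [ 0.0004 -0.0017] q [-0.5786  0.368   0.4281  1.9672 -0.2007  0.8489  0.2312]
```

View pics/v8.png

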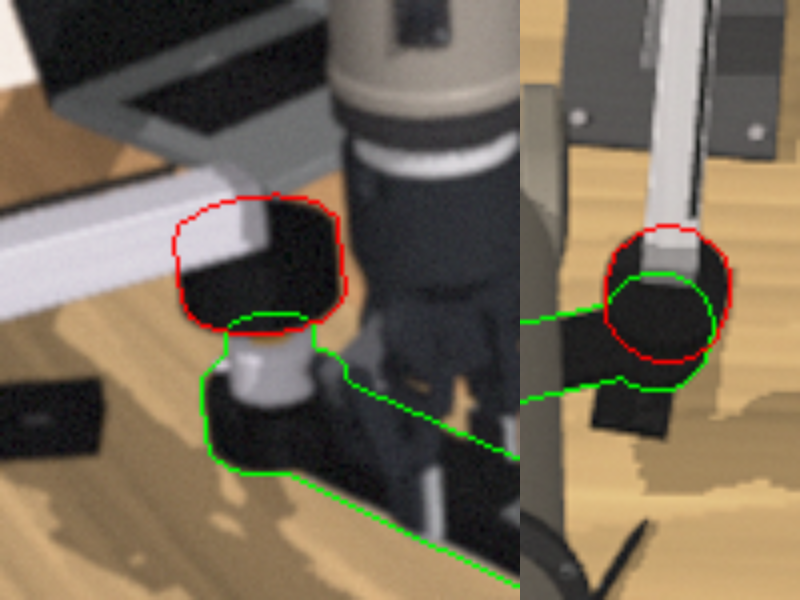

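Request:
drive_tool(series=[-1, -1.5, -0.4, -6, 0, 0, 0, -1, 0, 0, -6, 0, 0, 0, -1, 0, 0, -4, 0, 0, 0, -1, 0, 0, -3, 0, 0, 0, -1, 0, 0, -2, 0, 0, 0, -1, 0, 0, 0, 0, 0, 0])

```text
t: 6.82
eef_pos: [0.5393, 0.0629, 0.2014]
tool_rot: [0.0, 0.604, 0.797, 0.0]
contact_force: [0.9, 0.6, -3.1]
gripper_width: 0.455
```

```bash
python3 st.py
```

```text
t 6.825 tcp [0.5393 0.0629 0.2014] F [ 0.8595  0.6413 -3.1032] M [ 0.0883 -0.003   0.0243] w 0.4552080788435894
boss [ 0.5689 -0.0431  0.2044] bar stand deg 108.03743083149739 tilt [0.0001 0.0003] q [-0.5868  0.3378  0.44    1.9489 -0.1824  0.8929  0.2192]
```

Request:
drive_tool(series=[-1, 0, 0, -1.5, 0, 0, 0, -1, 0, 0, -1.5, 0, 0, 0, -1, 0, 0, -1, 0, 0, 0, -1, 0, 0, 0, 0, 0, 0])

```text
t: 7.32
eef_pos: [0.5393, 0.0629, 0.2053]
tool_rot: [0.0, 0.604, 0.797, 0.0]
contact_force: [0.2, 0.0, -2.8]
gripper_width: 0.455
```

```bash
python3 st.py
```

```text
t 7.325 tcp [0.5393 0.0629 0.2053] F [ 0.2428  0.0162 -2.8155] M [ 0.3406 -0.0778  0.1265] w 0.45528007590336994
boss [ 0.5689 -0.043   0.2083] bar stand deg 108.03991282039338 tilt [0.0001 0.0002] q [-0.5888  0.3326  0.4418  1.9454 -0.1791  0.9012  0.2164]
```

Request:
drive_tool(series=[-1, 0, 0, -1, 0, 0, 0, -1, 0, 0, -1, 0, 0, 0, -1, 0, 0, 0, 0, 0, 0])

```text
t: 7.7
eef_pos: [0.5388, 0.0631, 0.2069]
tool_rot: [-0.0, 0.604, 0.797, -0.0]
contact_force: [0.8, 2.3, -9.1]
gripper_width: 0.46
```

```bash
python3 st.py
```

```text
t 7.7 tcp [0.5388 0.0631 0.2069] F [ 0.8058  2.3378 -9.0953] M [ 0.9672 -0.0122  0.171 ] w 0.4595335232735333
boss [ 0.5685 -0.0428  0.2098] bar stand deg 108.04608280164324 tilt [ 0.0005 -0.0009] q [-0.5899  0.3303  0.4422  1.9442 -0.1778  0.9056  0.2149]
```

Request:
drive_tool(series=[-1, 0, 0, 0.4, 0, 0, 0, -1, -0.07, -3.84, 0, 0, 0, -0.0349, -1, -0.07, -3.84, 0, 0, 0, -0.0349, -1, -0.07, -3.84, 0, 0, 0, -0.0349, -1, -0.07, -3.84, 0, 0, 0, -0.0349, -1, 0, 0, 0, 0, 0, 0])

```text
t: 8.45
eef_pos: [0.5245, 0.0573, 0.207]
tool_rot: [0.0, 0.547, 0.837, -0.0]
contact_force: [2.6, 0.6, -8.9]
gripper_width: 0.451
```

```bash
python3 st.py
```

```text
t 8.45 tcp [0.5245 0.0573 0.207 ] F [ 2.6376  0.594  -8.8898] M [ 0.7235 -0.244   0.4972] w 0.451355186706312
boss [ 0.5687 -0.0434  0.21  ] bar stand deg 116.0763861776465 tilt [-0.0001 -0.0001] q [-0.5705  0.3017  0.4161  1.9767 -0.1547  0.8934  0.3394]
```

Request:
drive_tool(series=[-1, -0.07, -3.84, 0.3, 0, 0, -0.0349, -1, -0.07, -3.84, 0, 0, 0, -0.0349, -1, -0.07, -3.84, 0, 0, 0, -0.0349, -1, 0, 0, 0, 0, 0, 0])

```text
t: 8.95
eef_pos: [0.5142, 0.0522, 0.2067]
tool_rot: [-0.0, 0.503, 0.865, -0.0]
contact_force: [1.9, 0.7, -7.3]
gripper_width: 0.459
```

```bash
python3 st.py
```

```text
t 8.95 tcp [0.5142 0.0522 0.2067] F [ 1.8843  0.7017 -7.2638] M [ 0.509  -0.0431  0.3335] w 0.45933075068754076
boss [ 0.5686 -0.0434  0.2096] bar stand deg 122.06114726470233 tilt [ 0.0001 -0.0002] q [-0.554   0.2822  0.3976  2.     -0.1398  0.8854  0.4359]
```

Request:
drive_tool(series=[-1, -0.07, -3.84, 0, 0, 0, -0.0349, -1, -0.07, -3.84, 0, 0, 0, -0.0349, -1, -0.07, -3.84, 0, 0, 0, -0.0349, -1, 0, 0, 0, 0, 0, 0])

```text
t: 9.45
eef_pos: [0.5045, 0.046, 0.2066]
tool_rot: [-0.0, 0.457, 0.89, -0.0]
contact_force: [1.7, 1.0, -6.9]
gripper_width: 0.452
```

```bash
python3 st.py
```

```text
t 9.45 tcp [0.5045 0.046  0.2066] F [ 1.6877  1.041  -6.887 ] M [0.5274 0.0131 0.2738] w 0.4516337419884607
boss [ 0.5686 -0.0433  0.2096] bar stand deg 128.06522201803284 tilt [ 0.0001 -0.0001] q [-0.5355  0.2635  0.3804  2.0215 -0.126   0.8788  0.536 ]
```

Request:
drive_tool(series=[-1, -0.07, -3.84, 0, 0, 0, -0.0349, -1, -0.07, -3.84, 0, 0, 0, -0.0349, -1, -0.07, -3.84, 0, 0, 0, -0.0349, -1, 0, 0, 0, 0, 0, 0])

```text
t: 9.95
eef_pos: [0.4955, 0.0389, 0.2067]
tool_rot: [-0.0, 0.409, 0.912, 0.0]
contact_force: [0.5, 1.0, -5.9]
gripper_width: 0.455
```

```bash
python3 st.py
```

```text
t 9.95 tcp [0.4955 0.0389 0.2067] F [ 0.4786  1.0424 -5.92  ] M [0.5152 0.1332 0.2196] w 0.45458684103116326
boss [ 0.5686 -0.0432  0.2097] bar stand deg 134.0602689561768 tilt [0.0002 0.    ] q [-0.5152  0.246   0.3646  2.0413 -0.1138  0.8732  0.6397]
```

Request:
drive_tool(series=[-1, -0.07, -3.84, -0.3, 0, 0, -0.0349, -1, -0.07, -3.84, 0, 0, 0, -0.0349, -1, -0.07, -3.84, 0, 0, 0, -0.0349, -1, 0, 0, 0, 0, 0, 0])

```text
t: 10.45
eef_pos: [0.4875, 0.0308, 0.207]
tool_rot: [0.0, 0.361, 0.933, 0.0]
contact_force: [1.7, 1.9, -6.1]
gripper_width: 0.456
```

```bash
python3 st.py
```

```text
t 10.45 tcp [0.4875 0.0308 0.207 ] F [ 1.7432  1.913  -6.1022] M [0.5596 0.231  0.1493] w 0.4555663055178767
boss [ 0.5688 -0.0433  0.21  ] bar stand deg 140.05689814812726 tilt [-0.0001  0.0003] q [-0.493   0.2298  0.3505  2.059  -0.1028  0.8687  0.7473]
```

Request:
drive_tool(series=[-1, -0.07, -3.84, -0.3, 0, 0, -0.0349, -1, -0.07, -3.84, 0, 0, 0, -0.0349, -1, 0, 0, 0, 0, 0, 0])

```text
t: 10.82
eef_pos: [0.4827, 0.0249, 0.2074]
tool_rot: [0.0, 0.328, 0.945, 0.0]
contact_force: [0.5, 0.8, -3.7]
gripper_width: 0.455
```

```bash
python3 st.py
```

```text
t 10.825 tcp [0.4827 0.0249 0.2074] F [ 0.5148  0.8405 -3.6782] M [0.2778 0.0932 0.1325] w 0.4553462873611473
boss [ 0.569  -0.0434  0.2105] bar stand deg 144.04800298298068 tilt [-0.0004  0.0005] q [-0.4774  0.2198  0.3422  2.0693 -0.0962  0.8665  0.8209]
```

Request:
drive_tool(series=[-1, -0.03, -1.92, 0, 0, 0, -0.01745, -1, 0, 0, -1, 0, 0, 0, -1, 0, 0, -1, 0, 0, 0, -1, 0, 0, 0, 0, 0, 0])

```text
t: 11.32
eef_pos: [0.4815, 0.0237, 0.2092]
tool_rot: [-0.0, 0.32, 0.947, -0.0]
contact_force: [1.2, 1.3, -6.2]
gripper_width: 0.458
```

```bash
python3 st.py
```

```text
t 11.325 tcp [0.4815 0.0237 0.2092] F [ 1.2373  1.2736 -6.2212] M [0.4003 0.0731 0.1655] w 0.45798196604276076
boss [ 0.5689 -0.0431  0.2122] bar stand deg 145.03366580665147 tilt [ 0.0001 -0.    ] q [-0.4747  0.2152  0.3406  2.0698 -0.0934  0.8708  0.8375]
```

Request:
drive_tool(series=[-1, -0.03, -1.92, 0, 0, 0, -0.01745, -1, -0.03, -1.92, 0, 0, 0, -0.01745, -1, 0, 0, 0, 0, 0, 0])

```text
t: 11.7
eef_pos: [0.4793, 0.0208, 0.2093]
tool_rot: [0.0, 0.303, 0.953, 0.0]
contact_force: [1.6, 2.7, -4.8]
gripper_width: 0.456
```

```bash
python3 st.py
```

```text
t 11.7 tcp [0.4793 0.0208 0.2093] F [ 1.5951  2.6607 -4.8342] M [0.6408 0.0004 0.2378] w 0.4559991330968318
boss [ 0.569  -0.0429  0.2123] bar stand deg 147.07047240178483 tilt [-0.0001  0.0006] q [-0.4664  0.2106  0.3363  2.0747 -0.0909  0.8694  0.876 ]
```

Request:
drive_tool(series=[-1, -0.01, 1.92, 0, 0, 0, 0.01745, -1, 0, 0, -1, 0, 0, 0, -1, 0, 0, 0, 0, 0, 0])

```text
t: 12.08
eef_pos: [0.4804, 0.0222, 0.2103]
tool_rot: [0.0, 0.312, 0.95, 0.0]
contact_force: [1.8, 2.7, -4.3]
gripper_width: 0.458
```

```bash
python3 st.py
```

```text
t 12.075 tcp [0.4804 0.0222 0.2103] F [ 1.839   2.705  -4.2961] M [0.652  0.0217 0.2645] w 0.4577331513907216
boss [ 0.569  -0.043   0.2133] bar stand deg 146.0490188494473 tilt [-0.0001  0.0002] q [-0.471   0.2114  0.3388  2.0711 -0.0913  0.8725  0.8559]
```

Request:
drive_tool(series=[-1, 0, 0, -1, 0, 0, 0, -1, 0, 0, -1, 0, 0, 0, -1, 0, 0, -1, 0, 0, 0, -1, 0, 0, 0, 0, 0, 0])

```text
t: 12.58
eef_pos: [0.4804, 0.022, 0.2134]
tool_rot: [0.0, 0.312, 0.95, 0.0]
contact_force: [1.5, 1.6, -3.5]
gripper_width: 0.457
```

```bash
python3 st.py
```

```text
t 12.575 tcp [0.4804 0.022  0.2134] F [ 1.5384  1.6251 -3.5213] M [ 0.516  -0.0328  0.2379] w 0.4568738795418936
boss [ 0.569  -0.0433  0.2164] bar stand deg 146.0180913763913 tilt [-0.0002  0.0003] q [-0.4719  0.2068  0.3397  2.0682 -0.089   0.8797  0.8537]
```

Through the lip freely; continue up to the contact plate (felt ≈ 0.220–0.221).

Request:
drive_tool(series=[-1, 0, 0, -1, 0, 0, 0, -1, 0, 0, -1, 0, 0, 0, -1, 0, 0, -1, 0, 0, 0, -1, 0, 0, -0.5, 0, 0, 0, -1, 0, 0, 0, 0, 0, 0])

```text
t: 13.2
eef_pos: [0.4803, 0.0219, 0.2167]
tool_rot: [-0.0, 0.312, 0.95, -0.0]
contact_force: [1.2, 1.5, -4.8]
gripper_width: 0.458
```

```bash
python3 st.py
```

```text
t 13.2 tcp [0.4803 0.0219 0.2167] F [ 1.2148  1.4788 -4.7829] M [0.4813 0.0506 0.196 ] w 0.4577826283175165
boss [ 0.5688 -0.0433  0.2197] bar stand deg 146.018033423497 tilt [-0. -0.] q [-0.4731  0.2021  0.3404  2.0648 -0.0865  0.8878  0.8513]
```

Request:
drive_tool(series=[-1, 0, 0, -0.7, 0, 0, 0, -1, 0, 0, -0.7, 0, 0, 0, -1, 0, 0, 0, 0, 0, 0])

```text
t: 13.58
eef_pos: [0.4803, 0.022, 0.2181]
tool_rot: [0.0, 0.312, 0.95, 0.0]
contact_force: [1.2, 1.9, -4.7]
gripper_width: 0.454
```

```bash
python3 st.py
```

```text
t 13.575 tcp [0.4803 0.022  0.2181] F [ 1.2157  1.9434 -4.6699] M [0.4861 0.01   0.2359] w 0.45362057905019176
boss [ 0.5689 -0.0433  0.2211] bar stand deg 146.01702142497035 tilt [-0.  0.] q [-0.4736  0.2001  0.3407  2.0634 -0.0855  0.8911  0.8504]
```

Request:
drive_tool(series=[-1, 0, 0, -0.6, 0, 0, 0, -1, 0, 0, -0.6, 0, 0, 0, -1, 0, 0, 0, 0, 0, 0])

```text
t: 13.95
eef_pos: [0.4801, 0.022, 0.2191]
tool_rot: [-0.0, 0.312, 0.95, -0.0]
contact_force: [1.4, 1.8, -7.2]
gripper_width: 0.456
```

```bash
python3 st.py
```

```text
t 13.95 tcp [0.4801 0.022  0.2191] F [ 1.3608  1.8255 -7.1973] M [0.6695 0.2161 0.1956] w 0.45594383632852364
boss [ 0.5686 -0.0432  0.222 ] bar stand deg 146.0252572313472 tilt [ 0.0005 -0.0004] q [-0.4741  0.1987  0.3407  2.0625 -0.0848  0.894   0.8496]
```

Request:
drive_tool(series=[-1, -0.07, -3.84, 0, 0, 0, -0.0349, -1, -0.07, -3.84, -0.1, 0, 0, -0.0349, -1, -0.07, -3.84, -0.12, 0, 0, -0.0349, -1, -0.07, -3.84, -0.12, 0, 0, -0.0349, -1, -0.07, -3.84, -0.12, 0, 0, -0.0349, -1, 0, 0, 0, 0, 0, 0])

```text
t: 14.7
eef_pos: [0.4699, 0.0058, 0.2195]
tool_rot: [-0.001, 0.228, 0.974, -0.0]
contact_force: [0.3, 3.2, -8.2]
gripper_width: 0.457
```

```bash
python3 st.py
```

```text
t 14.7 tcp [0.4699 0.0058 0.2195] F [ 0.2666  3.2021 -8.1849] M [0.7914 0.3479 0.2985] w 0.4573966888067014
boss [ 0.5684 -0.0431  0.2224] bar stand deg 156.01341863905282 tilt [ 0.001  -0.0003] q [-0.4336  0.179   0.3257  2.0835 -0.0737  0.8907  1.044 ]
```

Request:
drive_tool(series=[-1, -0.07, -3.84, -0.12, 0, 0, -0.0349, -1, -0.07, -3.84, -0.12, 0, 0, -0.0349, -1, -0.07, -3.84, -0.12, 0, 0, -0.0349, -1, -0.07, -3.84, -0.12, 0, 0, -0.0349, -1, -0.07, -3.84, -0.12, 0, 0, -0.0349, -1, 0, 0, 0, 0, 0, 0])

```text
t: 15.45
eef_pos: [0.4628, -0.0121, 0.2201]
tool_rot: [-0.001, 0.143, 0.99, -0.0]
contact_force: [0.2, 2.0, -7.6]
gripper_width: 0.456
```

```bash
python3 st.py
```

```text
t 15.45 tcp [ 0.4628 -0.0121  0.2201] F [ 0.2465  2.0388 -7.566 ] M [0.5486 0.5504 0.1451] w 0.4555506567462253
boss [ 0.5683 -0.0432  0.2229] bar stand deg 165.9690844569248 tilt [ 0.0014 -0.0004] q [-0.3903  0.1657  0.3153  2.0965 -0.0661  0.8899  1.2467]
```

Request:
drive_tool(series=[-1, -0.07, -3.84, -0.12, 0, 0, -0.0349, -1, -0.07, -3.84, -0.12, 0, 0, -0.0349, -1, -0.07, -3.84, -0.12, 0, 0, -0.0349, -1, -0.07, -3.84, -0.12, 0, 0, -0.0349, -1, -0.07, -3.84, -0.12, 0, 0, -0.0349, -1, -0.07, -3.84, -0.12, 0, 0, -0.0349, -1, 0, 0, 0, 0, 0, 0])

```text
t: 16.32
eef_pos: [0.4592, -0.035, 0.2209]
tool_rot: [-0.0, 0.039, 0.999, -0.0]
contact_force: [1.5, 0.8, -8.8]
gripper_width: 0.454
```

```bash
python3 st.py
```

```text
t 16.325 tcp [ 0.4592 -0.035   0.2209] F [ 1.5071  0.8087 -8.7689] M [0.2526 0.3316 0.1207] w 0.4541077450060399
boss [ 0.5689 -0.0436  0.2239] bar stand deg 177.91955625489103 tilt [ 0.0003 -0.0003] q [-0.3349  0.1594  0.307   2.1009 -0.0615  0.8899  1.4997]
```

Request:
drive_tool(series=[-1, -0.07, -3.84, -0.1, 0, 0, -0.0349, -1, -0.07, -3.84, -0.12, 0, 0, -0.0349, -1, -0.07, -3.84, -0.12, 0, 0, -0.0349, -1, -0.07, -3.84, -0.12, 0, 0, -0.0349, -1, -0.07, -3.84, -0.12, 0, 0, -0.0349, -1, -0.07, -3.84, -0.12, 0, 0, -0.0349, -1, 0, 0, 0, 0, 0, 0])

```text
t: 17.2
eef_pos: [0.4601, -0.0582, 0.2217]
tool_rot: [0.0, -0.065, 0.998, -0.0]
contact_force: [2.9, -0.2, -9.0]
gripper_width: 0.455
```

```bash
python3 st.py
```

```text
t 17.2 tcp [ 0.4601 -0.0582  0.2217] F [ 2.9114 -0.201  -8.9778] M [-0.01    0.0747 -0.05  ] w 0.45490358664755903
boss [ 0.5692 -0.0438  0.2248] bar stand deg 189.89294880062042 tilt [-0.0002 -0.0005] q [-0.2773  0.1636  0.2997  2.0933 -0.0612  0.8925  1.7587]
```

Request:
drive_tool(series=[-1, -0.07, -3.84, -0.05, 0, 0, -0.0349, -1, -0.07, -3.84, -0.05, 0, 0, -0.0349, -1, -0.07, -3.84, -0.05, 0, 0, -0.0349, -1, -0.07, -3.84, 0, 0, 0, -0.0349, -1, -0.07, -3.84, 0, 0, 0, -0.0349, -1, 0, 0, 0, 0, 0, 0])

```text
t: 17.95
eef_pos: [0.4642, -0.0767, 0.222]
tool_rot: [0.0, -0.152, 0.988, -0.0]
contact_force: [1.3, 0.0, -7.7]
gripper_width: 0.455
```

```bash
python3 st.py
```

```text
t 17.95 tcp [ 0.4642 -0.0767  0.222 ] F [ 1.2795  0.0054 -7.6632] M [-0.0596  0.0809  0.0714] w 0.454934525389044
boss [ 0.5691 -0.0436  0.225 ] bar stand deg 199.91495449790654 tilt [ 0.     -0.0004] q [-0.2283  0.1752  0.2918  2.0786 -0.0638  0.8959  1.9756]
```

Request:
drive_tool(series=[-1, -0.07, -3.84, 0, 0, 0, -0.0349, -1, -0.07, -3.84, 0, 0, 0, -0.0349, -1, -0.02, -1.92, 0, 0, 0, -0.01745, -1, 0, 0, 0, 0, 0, 0])

```text
t: 18.45
eef_pos: [0.4675, -0.0857, 0.222]
tool_rot: [0.0, -0.196, 0.981, -0.0]
contact_force: [0.5, -0.1, -7.5]
gripper_width: 0.457
```

```bash
python3 st.py
```

```text
t 18.45 tcp [ 0.4675 -0.0857  0.222 ] F [ 0.5351 -0.0596 -7.5458] M [-0.1197  0.0385 -0.1837] w 0.4566584386459022
boss [ 0.569  -0.0435  0.225 ] bar stand deg 204.95072689266672 tilt [-0.     -0.0003] q [-0.2038  0.1834  0.2868  2.0684 -0.0657  0.898   2.0839]
```

Request:
drive_tool(series=[-1, -0.02, -1.92, 0, 0, 0, -0.01745, -1, -0.02, -1.92, 0, 0, 0, -0.01745, -1, -0.02, -1.92, 0, 0, 0, -0.01745, -1, 0, 0, 0, 0, 0, 0])

```text
t: 18.95
eef_pos: [0.4698, -0.0909, 0.2219]
tool_rot: [-0.0, -0.222, 0.975, 0.0]
contact_force: [0.8, -0.9, -8.1]
gripper_width: 0.453
```

```bash
python3 st.py
```

```text
t 18.95 tcp [ 0.4698 -0.0909  0.2219] F [ 0.8021 -0.9443 -8.1486] M [-0.1111  0.1019 -0.3283] w 0.4528384690086647
boss [ 0.569  -0.0434  0.2249] bar stand deg 208.022519668797 tilt [0.0001 0.0001] q [-0.1886  0.1893  0.2831  2.0613 -0.0672  0.8996  2.1495]
```

Request:
drive_tool(series=[-1, -0.02, -1.92, 0, 0, 0, -0.01745, -1, -0.02, -1.92, 0, 0, 0, -0.01745, -1, 0, 0, 0, 0, 0, 0])

```text
t: 19.32
eef_pos: [0.4715, -0.0939, 0.2219]
tool_rot: [-0.0, -0.239, 0.971, 0.0]
contact_force: [-0.1, 2.2, -7.1]
gripper_width: 0.452
```

```bash
python3 st.py
```

```text
t 19.325 tcp [ 0.4715 -0.0939  0.2219] F [-0.0814  2.2342 -7.075 ] M [ 0.3364  0.1655 -0.6324] w 0.45158842690454043
boss [ 0.569  -0.0429  0.2249] bar stand deg 210.0321882676566 tilt [-0.0001  0.0006] q [-0.179   0.1934  0.2802  2.0562 -0.0685  0.9008  2.1919]
```

Request:
drive_tool(series=[-1, 0, -0.6, 0, 0, 0, -0.0055, -1, 0, 0, 0, 0, 0, 0])

```text
t: 19.58
eef_pos: [0.4718, -0.0944, 0.2219]
tool_rot: [-0.0, -0.241, 0.97, 0.0]
contact_force: [-0.8, 3.7, -7.1]
gripper_width: 0.452
```

```bash
python3 st.py
```

```text
t 19.575 tcp [ 0.4718 -0.0944  0.2219] F [-0.7696  3.7261 -7.1362] M [ 0.6401  0.1755 -0.7749] w 0.4522051006788888
boss [ 0.5689 -0.0429  0.2249] bar stand deg 210.3430304310648 tilt [-0.0001  0.0005] q [-0.1778  0.1939  0.2798  2.0555 -0.0686  0.9009  2.1982]
```

Request:
drive_tool(series=[-1, 0, 1.2, 0.4, 0, 0, 0.011, -1, 0, 0, 0.4, 0, 0, 0, -1, 0, 0, 0, 0, 0, 0])

```text
t: 19.95
eef_pos: [0.4714, -0.0936, 0.2213]
tool_rot: [0.0, -0.236, 0.972, -0.0]
contact_force: [-0.8, 2.6, -5.0]
gripper_width: 0.459
```

```bash
python3 st.py
```

```text
t 19.95 tcp [ 0.4714 -0.0936  0.2213] F [-0.8139  2.5928 -4.9813] M [ 0.594   0.0869 -0.3023] w 0.4589273389010041
boss [ 0.5691 -0.0431  0.2244] bar stand deg 209.7339275838549 tilt [-0.0005 -0.0002] q [-0.1806  0.1934  0.2808  2.0576 -0.0683  0.8986  2.1856]
```

Request:
drive_tool(series=[-1, 0, 0.6, 0.3, 0, 0, 0, -1, 0, 0, 0, 0, 0, 0, 0.1, 0, 0, 0, 0, 0, 0, 0.4, 0, 0, 0, 0, 0, 0, 0.8, 0, 0, 0, 0, 0, 0, 0.8, 0, 0, 0, 0, 0, 0, 0.8, 0, 0, 0, 0, 0, 0])

```text
t: 20.82
eef_pos: [0.471, -0.0932, 0.2209]
tool_rot: [0.0, -0.236, 0.972, -0.0]
contact_force: [-0.7, -0.2, 0.2]
gripper_width: 0.898
```

```bash
cat > ov.py <<'E'
from st import *
import sys
n,ang=sys.argv[1],float(sys.argv[2])
S=snap('scene','s'+n); T=snap('top','t'+n)
def pan(c,uv,w,h,s):
    im=c['pixels'].copy()
    m=(sil(c,[.5689,-.043,np.radians(ang-2.4)],z=.193)>.5).astype(np.uint8); cv2.drawContours(im,cv2.findContours(m,0,1)[0],-1,(0,255,0),1)
    u,v=int(uv[0]-w//2),int(uv[1]-h//2); u,v=max(u,0),max(v,0); return cv2.resize(im[v:v+h,u:u+w],None,fx=s,fy=s)
A=pan(S,proj(S,[.53,-.06,.22])[0],130,150,3); B=pan(T,proj(T,[.53,-.06,.22])[0],130,150,3)
cv2.imwrite('pics/o%s.png'%n,np.hstack([A,B]))
E
python3 ov.py 4 210
```

```text
t 20.825 tcp [ 0.471  -0.0932  0.2209] F [-0.6594 -0.211   0.23  ] M [-0.0125 -0.0185 -0.0215] w 0.8984830601615343
boss [ 0.5687 -0.0427  0.2239] bar stand deg 209.7059418223549 tilt [-0.0001 -0.0001] q [-0.1813  0.1934  0.2806  2.0589 -0.0681  0.8976  2.1842]
```

View pics/o4.png

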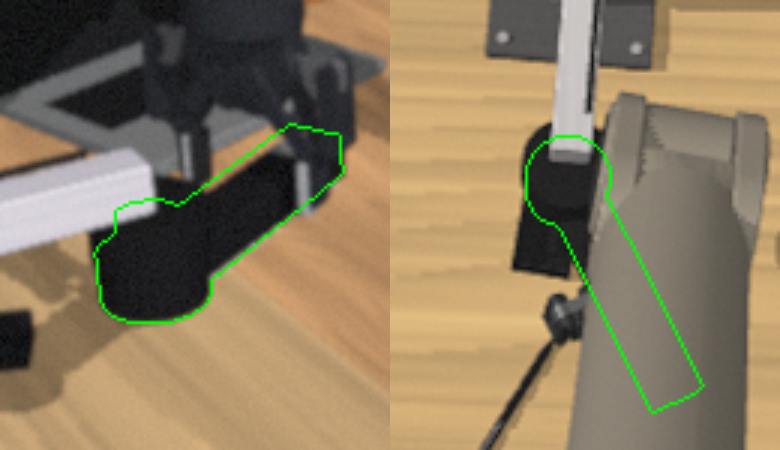

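Request:
drive_tool(series=[0.8, 0, 0, -10, 0, 0, 0, 0.8, 0, 0, -20, 0, 0, 0, 0.8, 0, 0, -30, 0, 0, 0, 0.8, 0, 0, -30, 0, 0, 0, 0.8, 0, 0, -30, 0, 0, 0, 0.8, 0, -20, -20, 0, 0, 0, 0.8, 0, -40, 0, 0, 0, 0, 0.8, 0, -40, 0, 0, 0, 0, 0.8, 0, -40, 0, 0, 0, 0, 0.8, 0, -40, 0, 0, 0, 0, 0.8, 0, -30, 0, 0, 0, 0, 0.8, 0, 0, 0, 0, 0, 0])

```text
t: 22.42
eef_pos: [0.5672, -0.2821, 0.3609]
tool_rot: [-0.0, -0.234, 0.972, -0.001]
contact_force: [-0.3, 0.6, -0.2]
gripper_width: 0.897
```

```bash
python3 ov.py 5 210.2
```

```text
t 22.425 tcp [ 0.5672 -0.2821  0.3609] F [-0.3179  0.5629 -0.2127] M [ 0.0514  0.0283 -0.0023] w 0.8973490228027291
boss [ 0.6651 -0.2319  0.3638] bar stand deg 209.52054690110683 tilt [ 0.0011 -0.001 ] q [ 0.0489  0.3459  0.4234  1.5465 -0.1444  1.2804  2.5357]
```

View pics/o5.png

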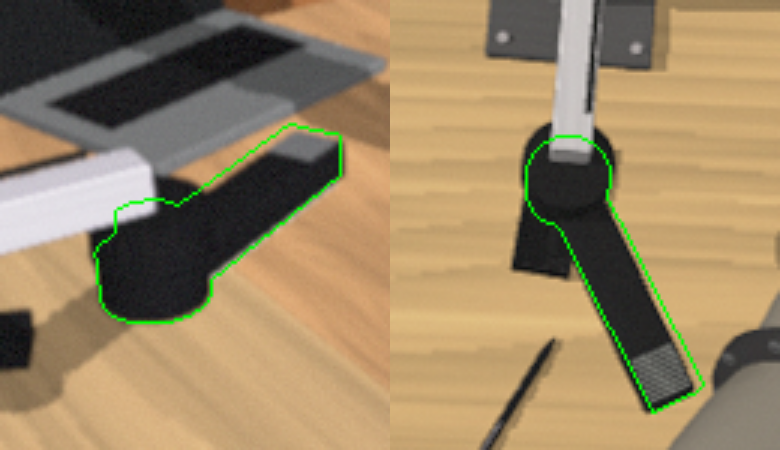

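Run:
```python
from fit import *
for f,(x0,y0,x1,y1) in dict(t5=(340,165,430,260)).items():
    c=load(f); uv=proj(c,[.53,-.06,.22])[0]; print(uv)
    u0,v0=int(uv[0]-65),int(uv[1]-75)
    h=cv2.cvtColor(c['pixels'],cv2.COLOR_BGR2HSV); d=((h[...,2]<75)|(h[...,1]<60)).astype(float)
    W=(slice(v0+72,v0+139),slice(u0+57,u0+106))  # bar only window
    def cost(a,z,dx=0,dy=0): return np.sum((sil(c,[.5689+dx,-.043+dy,np.radians(a-2.4)],z=z)[W]-d[W])**2)
    for z in(.190,.193): print(z,[(a,round(cost(a,z))) for a in np.arange(203,213,1.)])
    r=minimize(lambda p:cost(p[0],.193,p[1]/1e3,p[2]/1e3),[209,0,0],method='Nelder-Mead',options=dict(initial_simplex=[[209,0,0],[206,0,0],[209,2,0],[209,0,2]])); print(r.x,r.fun)
```

```text
[353.9011 199.0775]
0.19 [(np.float64(203.0), 587), (np.float64(204.0), 488), (np.float64(205.0), 381), (np.float64(206.0), 288), (np.float64(207.0), 204), (np.float64(208.0), 165), (np.float64(209.0), 177), (np.float64(210.0), 229), (np.float64(211.0), 326), (np.float64(212.0), 442)]
0.193 [(np.float64(203.0), 553), (np.float64(204.0), 463), (np.float64(205.0), 361), (np.float64(206.0), 276), (np.float64(207.0), 189), (np.float64(208.0), 165), (np.float64(209.0), 185), (np.float64(210.0), 259), (np.float64(211.0), 364), (np.float64(212.0), 471)]
[209.0569   0.5048   3.2738] 138.06960399846213
```

```bash
python3 -c "
from h import *
print(bot.hand_in())"
```

```text
the job is handed in; nothing more can be done
None
```

The lamp head is locked in the socket and hung level by itself after I let go. I handed the job in at about 22.4 s, with the arm clear of everything.

- **Fit:** I gripped the black head and offered it up under the socket. Pressing up with about 3 to 6 N, slightly over your 2 to 5 N at times, I turned it until it dropped into the slots, with the bar at about 144–146°. I raised it to the contact plate, about 4 N, then twisted it anticlockwise up the ramps.
- **Stop:** The turning resistance rose sharply at about 210°, some 64° past the slots. I leaned on it up to the equivalent of about 10–11 N at the grip, slightly over the 10 N guide. Then I eased off and let go.
- **Last checks:** The wrist force was near zero after release. The final pictures show the head level at locked height.
- **Rest of the bench:** I saw nothing moved in the final close-ups around the stand. I did not compare the rest of the bench afterwards.
- **Disagreement:** A fit to the top camera picture puts the bar at about 208–209°, against about 210° from the arm's own reading. I put this down to calibration and a slight angle in the grip. It is still well past the end of the ramps, so I left it.

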